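# Park the parts box in its bay behind the raised sill

## Task

Put the parts box away in the bay under the bench riser: take the fin to raise the box's leading edge onto the aluminium sill while its rear stays on the bench, then push the box from behind over the sill until it lies flat inside the bay and bears firmly, but not hard, on the sprung stop hidden at the back, and leave it there. Do not pick the box up bodily, do not ram it against the sill or the stop, and leave the bottle, the spool and the pot alone.

Things in the scene. Friction and masses are not known exactly. Their poses are not given: they have to be found in the camera images.
- bay: fixed bay on the bench under a grey riser. Origin: on the bench, middle of the front foot of its sill; x points into the bay (the way the box goes in), y across, z up. Sill: aluminium bar across the mouth, 12 mm high, 12 mm deep (x 0 to 12), 128 mm wide; behind it the floor is the bench again. Guide rails 20 mm high run back from it, inner faces at y = +-58 mm (x 12 to 212)
- riser_edge (a point): middle of the lower front edge of the riser's plate, 95 mm behind the bay's origin and 104 mm above the bench; axes as the bay. The plate is 6 mm thick, 310 mm wide and 160 mm deep; what lies on it reaches 126 mm above the bench. Its side legs stand at bay y = +-152 mm, from the same front edge back
- stop_near (a point): on the bench at bay x = 146 mm: the nearest that the face of the stop's sprung rubber pad (90 mm wide) can be. Its true setting, 0 to 24 mm farther in, is hidden and not measured: feel for it. It yields at 1.2 N per mm for 15 mm, then is solid. Seated firmly: box pressed 4 to 10 mm into it (5 to 12 N, besides the 2 to 6 N to slide the box). Box and bay must never bear on each other with over 25 N
- box: loose closed parts box, grey with white lid, 130 long (x), 100 wide (y), 40 mm high plus a fin; 0.4 to 0.85 kg, weight in the middle, flat faces. Origin: centre of its underside; x points to its leading edge (the fin's end), z up. It starts on the bench before the sill, leading edge towards it, some cm short, off to a side and turned a little. Its friction on bench and sill varies
- box_fin (a point): centre of the white grip fin that stands on the lid near the leading edge: 36 mm long (along the box's x), 10 mm thick (y), 30 mm high (40 to 70 mm above the underside); 28 mm behind the leading edge, on the centre line; axes as the box. A firm pinch does not let the box pivot in the fingers: to raise the edge, swing the gripper with the box about its rear edge
- box_nose (a point): middle of the lower leading edge of the box; axes as the box
- box_tail (a point): middle of the lower rear edge of the box; axes as the box. The rear face above it is flat, 100 by 40 mm. Once the box's middle has passed the sill it tips down into the bay by itself, but a finger pressed on this face grips it: it can hold the rear down (ease off for a moment), and any downward load adds to the sliding friction (push level, keep the vertical force small)
- bottle: white bystander bottle, 44 mm across, 100 mm high; origin at the centre of its foot
- spool: white bystander solder spool standing on end, 60 mm across, 42 mm high; origin at the centre of its foot
- pot: white bystander pot, 70 mm across, 45 mm high; origin at the centre of its foot
There are look-alikes about, which are no part of the job. Of the things that look like the box, take the one that is nearest to the robot's base at the start.

How it is judged:
By the outcome, as a careful person would: the job done as asked, in the order asked, and still so for the second after the job is handed in, with the robot touching nothing.
It also fails if it takes over 72 s, if anything falls off the work surface, if the arm or the gripper's body presses on something with over 40 N, if the wrist force passes 120 N, or if a joint passes its speed limit or range.

## Robot

A 6-joint arm with a two-finger parallel gripper is mounted at the origin on the work surface. World frame = base frame: x ahead of the robot, y to its left, z up, the work surface at z = 0. Lengths are in m, angles in rad, forces in N, time in s.
With the tool pointing down it reaches from about 0.225 to 0.875 m from the base axis. Payload 3.4 kg.
Tool frame: the origin (TCP) lies at the very end of the fingers, on their centre line; the grasp point (between the pads) lies 19 mm behind it; z points along the fingers, y is the line along which they close (so a half turn about z gives the same grasp; the last joint's range is limited). The gripper opens to 85 mm and grips with 20 to 120 N. Pads are 22 mm wide; open, the fingers measure 114 mm over their backs; the gripper's body (76 mm by 85 mm) begins 54 mm behind the grasp point. The pads swing forward as they close: fully open they stand 13 mm farther back than shut.
Start: joints at [-1.406, 0.276, 1.505, -0, 1.361, -0.121], TCP at [0.162, -0.552, 0.231] pointing down, gripper open.
Joint ranges: [-2.89, 2.89], [-0.75, 2.08], [0.22, 2.7], [-1.18, 4.32], [0.11, 2.71], [-2.7, 2.7]. Speed limits (rad/s): [2.57, 2.57, 3.14, 3.14, 3.14, 3.14].

## Interface

Orientations are given as a unit quaternion [w, x, y, z].
In Python, from bench import r gives the robot as it stands.
- The arm moves only by the shell command python3 -m pendant 'ROWS' [OPENING] [FORCE]. ROWS is JSON, one flat list of numbers, 6 for each row, row after row: the shift along the tool's x, y, z normalised to -1 to 1, where 1 is 50 cm, then the turn, a rotation vector about the tool's x, y, z normalised to -1 to 1, where 1 is pi/4 rad. In form: [tx, ty, tz, ax, ay, az, tx, ty, tz, ax, ay, az, ...]. A call has 1 to 20 rows; each row is the pose to reach, as a shift and turn from the pose commanded when the call began, along the tool's axes at that moment; what a row does not reach only later rows make up. A row lasts 1/12 s, in which the tool goes at most 41.7 mm and 7.16 degrees, less where a joint would pass 70% of its speed; a pose out of reach is approached as far as the arm can. A call with a number of a shift or a turn outside -1 to 1 is refused whole. A call with a gripper value outside its range is refused whole. OPENING is the opening in per cent of the stroke, from 0 (shut) to 100 (fully open), set as the call begins (- or left out, the last holds). The fingers move at their own pace and stop on an object; FORCE is the grip in N (left out, the last holds). Time passes only in rows, so rows that repeat a pose let the fingers close. It gives the time, the measured TCP pose, the force, the opening and the grip force at its end, in the units of the state.
- r.get_state(): the state, without advancing time (a new reading comes with each control period).
- r.read_camera(name): name is "side" or "top"; returns a dict with "pixels" (480x640x3 uint8, blue, green, red), "camera_matrix" (3x3 intrinsics, pixels), "world_from_camera" (4x4, takes a point from camera to world coordinates). Camera axes: x right, y down, z forward; pixel columns grow to the right and rows downward; lengths in m; the calibration is good to about 2 mm. A picture is of the moment at which its call begins. There is no depth.
- r.finish_job(): hands the job in; it is judged then, once.
The state is a dict: "clock": time; "joint_positions": joint angles; "dq": joint speeds; "joint_efforts": joint torques, N m; "position": TCP position; "orientation": TCP orientation; "contact_force": force on the tool from outside, world axes, zero at the start; "wrist_torque": the same for the moment, N m; "finger_gap": finger opening in m; "grasp_force": force on a finger pad.
Only numpy, scipy, OpenCV 4.12 (cv2) and the standard library are available. Lean on these libraries where they do the work, as an engineer would, in place of code of your own. Each camera call takes 0.05 s, during which the arm holds its last target. There are 200 camera calls.

## Working session

There is one attempt and no reset: what is moved stays moved. The work goes in short steps, Python scripts to look and compute and a shell command to move; the robot and the scene stay as the last step left them, time stands still between calls to the robot, and variables do not carry over. Pictures are saved under pics/ and viewed, at most 10 in all, crops included, and the job is handed in when it is done.

```bash
mkdir -p pics; ls; python3 - <<'E'
from bench import r
import cv2,numpy as np
for n in("side","top"):
    c=r.read_camera(n);cv2.imwrite(f"pics/{n}0.png",c["pixels"]);print(n,c["camera_matrix"].tolist(),np.round(c["world_from_camera"],4).tolist())
print(r.get_state())
E
```

```text
pics
side [[517.1401739981873, 0.0, 316.094608235406], [0.0, 517.1401739981873, 244.7042272172054], [0.0, 0.0, 1.0]] [[-0.9273, -0.2984, 0.226, 0.1614], [-0.3743, 0.7298, -0.5722, 0.7843], [0.0058, -0.6151, -0.7884, 1.2375], [0.0, 0.0, 0.0, 1.0]]
top [[467.5184634704941, 0.0, 317.56855262690647], [0.0, 467.5184634704941, 233.8308592518535], [0.0, 0.0, 1.0]] [[0.0127, -0.9895, 0.1439, 0.3436], [-0.9998, -0.0149, -0.0142, -0.0556], [0.0162, -0.1437, -0.9895, 1.1613], [0.0, 0.0, 0.0, 1.0]]
{'clock': 0.1, 'joint_positions': array([-1.40601141e+00,  2.76564147e-01,  1.50601057e+00,  1.20745150e-05,
        1.36072167e+00, -1.21042228e-01]), 'dq': array([ 0.00284225, -0.00111121, -0.00279055, -0.00063521, -0.00107157,
        0.0014614 ]), 'joint_efforts': array([ 9.89591063e-04, -4.17699945e+01, -2.46404850e+01, -3.32944173e-04,
        5.84251306e-03, -1.28838150e-05]), 'position': array([ 0.16201884, -0.55120508,  0.23050614]), 'orientation': array([-8.51794474e-04,  9.89805046e-01,  1.42426280e-01, -1.27279919e-05]), 'contact_force': array([-0.43557258, -0.27410287,  0.00762818]), 'wrist_torque': array([-0.00647564, -0.02998161, -0.0122081 ]), 'grasp_force': 0.0, 'finger_gap': 0.08556529770454739}
```

View pics/top0.png

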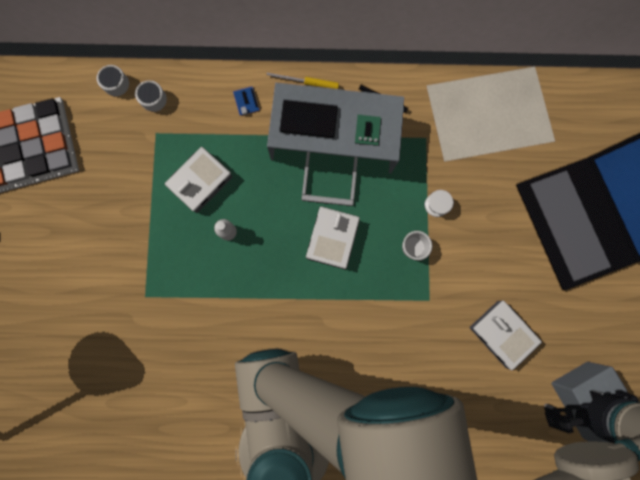

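View pics/side0.png

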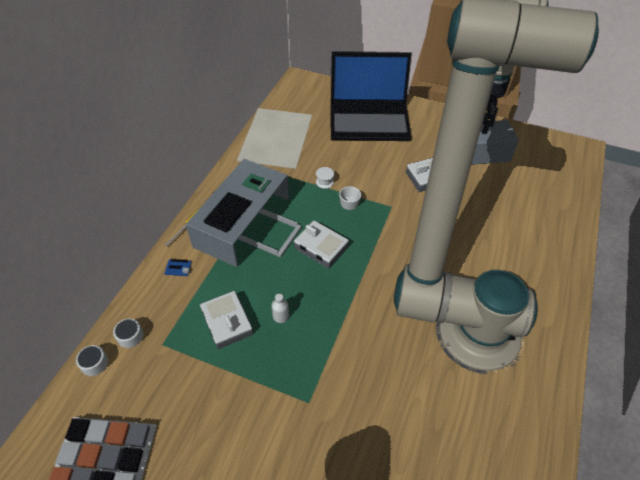

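Candidates for the box, in top-view pixels: A (333,238) before the sill, B (198,180), C (506,334). A stands just before the sill, with its fin end towards it. I'll check its distance from the base and look at it in one close crop.

```bash
cat > h.py <<'E'
import numpy as np,cv2
from bench import r
from scipy.spatial.transform import Rotation as R
def ray(c,u,v):
    K=c["camera_matrix"];T=c["world_from_camera"]
    d=T[:3,:3]@np.linalg.solve(K,[u,v,1.]);return T[:3,3],d
def pl(c,u,v,z):
    o,d=ray(c,u,v);return o+d*(z-o[2])/d[2]
def proj(c,p):
    T=c["world_from_camera"];q=c["camera_matrix"]@(T[:3,:3].T@(np.asarray(p)-T[:3,3]));return q[:2]/q[2]
E
python3 - <<'E'
from h import *
c=r.read_camera("top");s=r.read_camera("side")
for n,u,v in(("A",333,238),("B",198,180),("C",506,334)):
    p=pl(c,u,v,.04);print(n,p,np.hypot(*p[:2]))
a=c["pixels"][140:280,260:460];b=s["pixels"][160:300,180:380]
cv2.imwrite("pics/crop1.png",np.vstack([cv2.resize(a,(800,560),interpolation=cv2.INTER_CUBIC)]))
cv2.imwrite("pics/crop2.png",cv2.resize(b,(800,560),interpolation=cv2.INTER_CUBIC))
E
```

```text
A [ 0.49698215 -0.10925032  0.04      ] 0.508848597640455
B [0.63571205 0.22345409 0.04      ] 0.6738408827730721
C [ 0.27387742 -0.52060914  0.04      ] 0.5882539593060735
```

View pics/crop1.png

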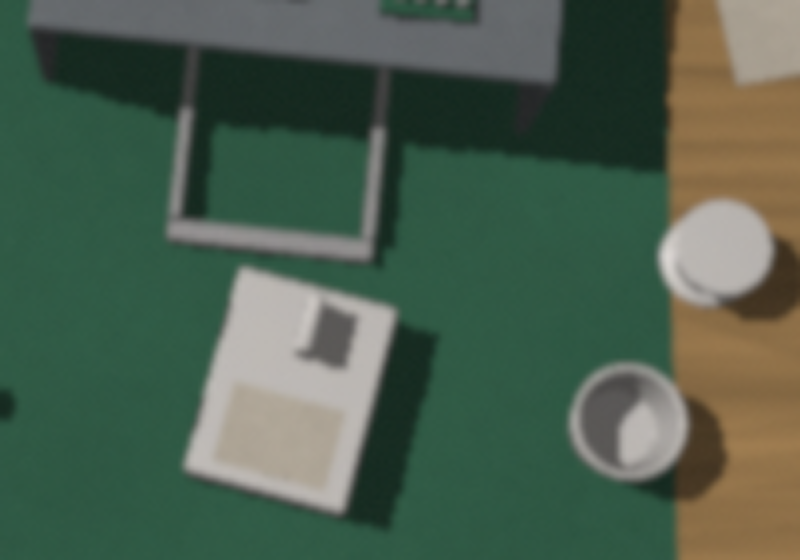

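View pics/crop2.png

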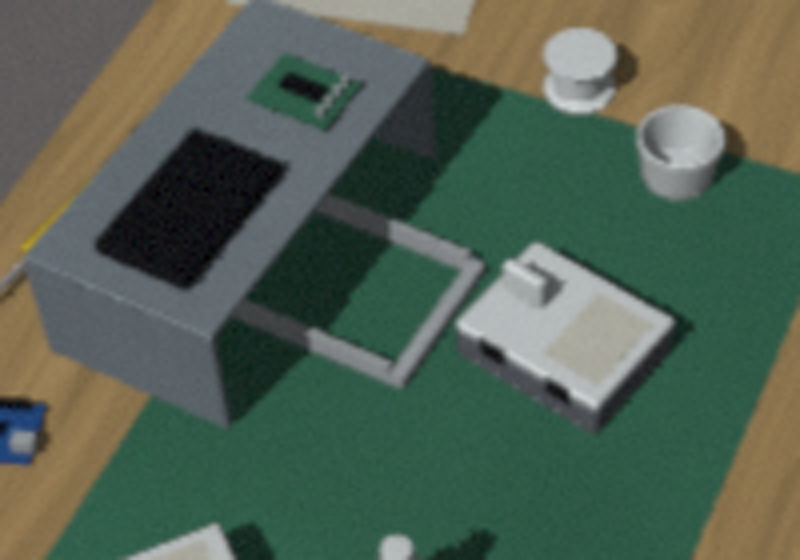

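The crops show that box A is the real one. Its lid corners in crop 1 are at (240,268), (398,312), (345,514) and (184,470), and the fin is near (310,325). The sill runs (167,235)–(372,255), the riser front edge (30,28)–(555,82), with the spool at (715,250) and the pot at (628,422). Next I'll measure it with masks.

```bash
cat > meas.py <<'E'
from h import *
def lid(c,seed,z=.04):
    g=c["pixels"];hsv=cv2.cvtColor(g,cv2.COLOR_BGR2HSV)
    m=((hsv[...,2]>125)&(hsv[...,1]<70)).astype(np.uint8)
    n,l,st,ce=cv2.connectedComponentsWithStats(m)
    k=l[int(seed[1])-3:int(seed[1])+4,int(seed[0])-3:int(seed[0])+4].ravel();k=k[k>0]
    comp=(l==np.bincount(k).argmax()).astype(np.uint8)
    cs=max(cv2.findContours(comp,cv2.RETR_EXTERNAL,cv2.CHAIN_APPROX_NONE)[0],key=cv2.contourArea)[:,0]
    P=np.array([pl(c,u,v,z)[:2] for u,v in cs])
    return P
if __name__=="__main__":
    t=r.read_camera("top")
    P=lid(t,(325,246));rc=cv2.minAreaRect((P*1000).astype(np.float32));print("lid",rc,cv2.boxPoints(rc).round(1).tolist())
    q=lambda x,y,z:pl(t,260+x/4,140+y/4,z)*1000
    f1,f2=q(315,297,.07),q(300,353,.07);print("fin left edge",f1,f2)
    a,b=q(30,28,.11),q(555,82,.11);d=a-b;print("riser",a,b,np.linalg.norm(d),np.degrees(np.arctan2(-d[0],d[1])))
    print("riser mid",(a+b)/2)
    # sill mask: grey
    hsv=cv2.cvtColor(t["pixels"],cv2.COLOR_BGR2HSV);m=((hsv[...,1]<60)&(hsv[...,2]>95)).astype(np.uint8)
    n,l,st,ce=cv2.connectedComponentsWithStats(m)
    k=l[198:202,325:335].ravel();k=k[k>0];comp=l==np.bincount(k).argmax()
    cs=max(cv2.findContours(comp.astype(np.uint8),cv2.RETR_EXTERNAL,cv2.CHAIN_APPROX_NONE)[0],key=cv2.contourArea)[:,0]
    S=np.array([pl(t,u,v,.012) for u,v in cs])*1000
    th=np.radians(np.degrees(np.arctan2(-d[0],d[1])));ex=np.array([np.cos(th),np.sin(th)]);ey=np.array([-ex[1],ex[0]])
    A=S[:,:2]@np.c_[ex,ey];print("bay-axes range x,y",A.min(0),A.max(0));near=A[A[:,0]<A[:,0].min()+20]
    print("sill y rng",near[:,1].min(),near[:,1].max())
    # front edge fit
    fr=[ (A[abs(A[:,1]-yy)<3][:,0].min(),yy) for yy in np.linspace(near[:,1].min()+8,near[:,1].max()-8,12)]
    fr=np.array(fr);p=np.polyfit(fr[:,1],fr[:,0],1);print("slope deg",np.degrees(np.arctan(p[0])),"x",fr[:,0].mean())
    ym=near[:,1].mean();ym=(near[:,1].min()+near[:,1].max())/2
    o=fr[:,0].mean()*ex+ym*ey;print("bay origin",o,"riser-mid in bay",((a+b)/2)[:2]@np.c_[ex,ey]-np.array([fr[:,0].mean(),ym]))
    for n,x,y,z in(("spool",722,248,.042),("pot",628,422,.045)):print(n,q(x,y,z))
    print("bottle",pl(t,225,228,.1)*1000)
E
python3 meas.py
```

```text
lid ((500.4356689453125, -106.85198974609375), (100.17801666259766, 129.70989990234375), 75.24812316894531) [[425.0, -138.8000030517578], [550.4000244140625, -171.8000030517578], [575.9000244140625, -74.9000015258789], [450.5, -41.900001525878906]]
fin left edge [ 550.01064838 -121.02765875   70.        ] [ 516.21406417 -112.36189267   70.        ]
riser [699.22431885  48.59091471 110.        ] [ 672.10609621 -257.88808518  110.        ] 307.67641341682446 -5.0565412824319225
riser mid [ 685.66520753 -104.64858523  110.        ]
bay-axes range x,y [ 596.85308974 -106.96264885] [682.52727478  24.45947005]
sill y rng -106.34081353759584 24.237191497399444
slope deg 0.33283023885513746 x 598.163458536956
bay origin [592.21727259 -93.61344117] riser-mid in bay [94.05687883 -2.75581089]
spool [ 589.81447911 -372.44399467   42.        ]
pot [ 481.06028628 -311.94189662   45.        ]
bottle [508.20023175 141.35994451 100.        ]
```

```bash
cat >> h.py <<'E'
D=np.diag([1,-1,-1.])
def Rz(d):return R.from_euler('z',d,degrees=True).as_matrix()
def Ry(d):return R.from_euler('y',d,degrees=True).as_matrix()
def cur():
    s=r.get_state();w,x,y,z=s["orientation"];return s["position"],R.from_quat([x,y,z,w]).as_matrix()
def row(p,Rt,base=None):
    p0,R0=base or cur()
    return np.r_[R0.T@(np.asarray(p)-p0)/.5,R.from_matrix(R0.T@Rt).as_rotvec()/(np.pi/4)].round(4).tolist()
E
python3 - <<'E'
from h import *
s=r.read_camera("side");t=r.read_camera("top")
# fin by two-view: top-view strip ends vs side top edge
f=lambda c,u,v:ray(c,u,v)
def tri(a,b):
    (o1,d1),(o2,d2)=a,b
    k=np.linalg.lstsq(np.c_[d1,-d2],o2-o1,rcond=None)[0];p,q=o1+d1*k[0],o2+d2*k[1];return (p+q)/2,np.linalg.norm(p-q)
print(tri(ray(t,260+325/4,140+300/4),ray(s,180+515/4,160+258/4)),tri(ray(t,260+310/4,140+357/4),ray(s,180+553/4,160+280/4)))
ex=np.array([.5362,-.1163]);print([proj(c,[*ex,.07]) for c in(t,s)])
R1=Rz(-14.75)@D
print(row([.5362,-.1163,.231],R1),row([.5362,-.1163,.12],R1),row([.5362,-.1163,.047],R1))
E
```

```text
(array([ 0.54726779, -0.12749312,  0.06668749]), np.float64(0.0032981857414877895)) (array([ 0.51313786, -0.11875264,  0.06638124]), np.float64(0.0026963168075308623))
[array([336.72163801, 219.94807653]), array([310.22412774, 227.41275443])]
[0.9634, -0.6243, 0.0005, -0.0005, 0.0001, 0.6917] [0.9634, -0.6242, 0.2225, -0.0005, 0.0001, 0.6917] [0.9633, -0.6241, 0.3685, -0.0005, 0.0001, 0.6917]
```

```bash
python3 -m pendant '[0.24,-0.156,0,0,0,0.17, 0.48,-0.312,0,0,0,0.345, 0.72,-0.468,0,0,0,0.52, 0.96,-0.624,0,0,0,0.692, 0.96,-0.624,0,0,0,0.692, 0.96,-0.624,0,0,0,0.692, 0.96,-0.624,0,0,0,0.692, 0.96,-0.624,0,0,0,0.692, 0.96,-0.624,0,0,0,0.692, 0.96,-0.624,0,0,0,0.692, 0.96,-0.624,0,0,0,0.692, 0.96,-0.624,0,0,0,0.692, 0.96,-0.624,0,0,0,0.692, 0.96,-0.624,0,0,0,0.692, 0.96,-0.624,0,0,0,0.692, 0.96,-0.624,0.1,0,0,0.692, 0.96,-0.624,0.18,0,0,0.692, 0.96,-0.624,0.22,0,0,0.692, 0.96,-0.624,0.22,0,0,0.692, 0.96,-0.624,0.22,0,0,0.692]' 75; python3 - <<'E'
from h import *
p,Q=cur();print(p,R.from_matrix(Q@D).as_euler('zyx',degrees=True))
R1=Rz(-14.75)@D;print(row([.5355,-.1165,.048],R1))
t=r.read_camera("side");g=t["pixels"][150:290,220:400]
cv2.imwrite("pics/c3.png",cv2.resize(g,(720,560),interpolation=cv2.INTER_CUBIC))
E
```

```text
clock: 2.02
position: [0.5338, -0.1171, 0.1205]
orientation: [-0.0, 0.992, -0.129, -0.002]
contact_force: [0.2, 0.2, 0.6]
finger_gap: 0.0639
grasp_force: 0.0
[ 0.53375323 -0.11706165  0.12046584] [-14.77660309   0.17085904   0.04971428]
[0.0035, -0.002, 0.1449, -0.0001, 0.004, -0.0006]
```

View pics/c3.png

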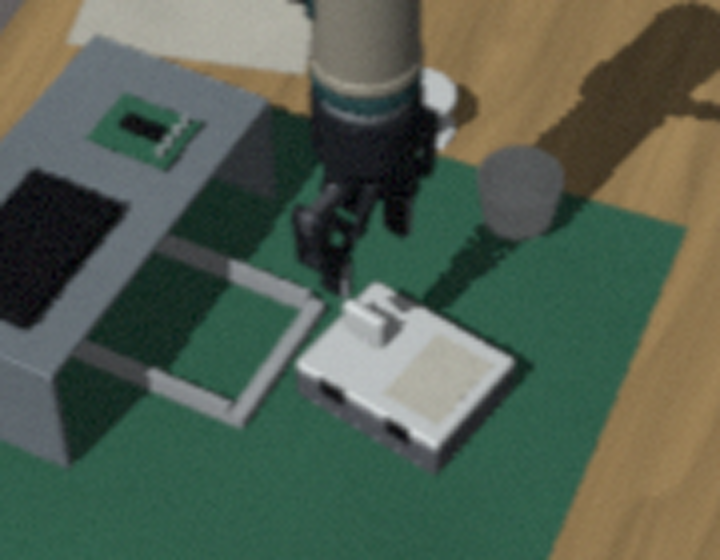

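The view shows the gripper above the fin (crop pixel about (368,320)), with one finger on each side of it. I'll descend and pinch.

```bash
python3 -m pendant '[0.003,-0.001,0.05,0,0.004,0, 0.003,-0.001,0.1,0,0.004,0, 0.003,-0.001,0.13,0,0.004,0, 0.003,-0.001,0.146,0,0.004,0, 0.003,-0.001,0.146,0,0.004,0, 0.003,-0.001,0.146,0,0.004,0]' 75; python3 -m pendant '[0,0,0,0,0,0, 0,0,0,0,0,0, 0,0,0,0,0,0, 0,0,0,0,0,0, 0,0,0,0,0,0, 0,0,0,0,0,0, 0,0,0,0,0,0, 0,0,0,0,0,0, 0,0,0,0,0,0, 0,0,0,0,0,0]' 0 60
```

```text
clock: 2.57
position: [0.5377, -0.1176, 0.05]
orientation: [0.001, 0.992, -0.129, 0.003]
contact_force: [0.1, 0.2, 0.1]
finger_gap: 0.0642
grasp_force: 0.0
clock: 3.4
position: [0.5367, -0.1172, 0.0491]
orientation: [0.0, 0.992, -0.128, 0.002]
contact_force: [-0.1, 0.5, 6.1]
finger_gap: 0.009
grasp_force: 61.1
```

```bash
cat >> h.py <<'E'
BO=np.array([.5922,-.0946,0]);BY=-5.2
def bay(x,y,z=0):return BO+Rz(BY)@np.array([x,y,z])/1000
def H(Rm,p):
    T=np.eye(4);T[:3,:3]=Rm;T[:3,3]=p;return T
def boxH(tail,yaw,pitch):return H(Rz(yaw)@Ry(-pitch),tail)
def nose_target(nx,ny,byaw,pitch,tz=0.):   # bay mm for nose horizontal position
    yaw=BY+byaw;L=.130*np.cos(np.radians(pitch))
    return boxH(bay(nx,ny)-L*Rz(yaw)[:,0]+[0,0,tz],yaw,pitch)
E
python3 - <<'E'
from h import *
p,Q=cur();B0=boxH([.4375,-.0903,0],-14.75,0);G=np.linalg.inv(B0)@H(Q,p)
np.save("G.npy",G);print(np.round(G,3).tolist())
n0=Rz(BY).T@(B0[:3,3]+.13*B0[:3,0]-BO)*1000;print("nose bay",n0)
W=[boxH([.4375,-.0903,0],-14.75,a) for a in(1.5,3,4.5,6,7.5,9)]
y0=-14.75-BY
for k in np.linspace(0,1,9)[1:]:
    W.append(nose_target(n0[0]+(-12-n0[0])*k,n0[1]*(1-k),y0*(1-k),9))
for w in W:
    T=w@G;print([round(v,3) for v in row(T[:3,3],T[:3,:3])])
E
```

```text
[[1.0, -0.0, 0.004, 0.103], [-0.0, -1.0, -0.0, -0.001], [0.004, 0.0, -1.0, 0.049], [0.0, 0.0, 0.0, 1.0]]
nose bay [-26.25468124 -31.30662837   0.        ]
[-0.003, 0.0, -0.005, 0.0, 0.033, 0.0]
[-0.005, 0.0, -0.011, 0.0, 0.067, 0.0]
[-0.008, 0.0, -0.016, 0.0, 0.1, 0.0]
[-0.011, 0.0, -0.021, 0.0, 0.133, 0.0]
[-0.015, 0.0, -0.026, 0.0, 0.167, 0.0]
[-0.018, 0.0, -0.031, 0.0, 0.2, 0.0]
[-0.012, -0.007, -0.031, 0.002, 0.2, -0.026]
[-0.01, -0.014, -0.031, 0.004, 0.2, -0.053]
[-0.008, -0.021, -0.031, 0.007, 0.2, -0.079]
[-0.005, -0.028, -0.031, 0.009, 0.2, -0.106]
[-0.003, -0.034, -0.031, 0.011, 0.2, -0.132]
[-0.001, -0.041, -0.031, 0.013, 0.2, -0.159]
[0.002, -0.048, -0.031, 0.015, 0.2, -0.185]
[0.004, -0.055, -0.031, 0.018, 0.2, -0.212]
```

```bash
python3 -m pendant '[-0.003,0,-0.005,0,0.033,0, -0.005,0,-0.011,0,0.067,0, -0.008,0,-0.016,0,0.1,0, -0.011,0,-0.021,0,0.133,0, -0.015,0,-0.026,0,0.167,0, -0.018,0,-0.031,0,0.2,0, -0.018,0,-0.031,0,0.2,0, -0.018,0,-0.031,0,0.2,0, -0.018,0,-0.031,0,0.2,0]'
```

```text
clock: 4.15
position: [0.5276, -0.1147, 0.0636]
orientation: [0.01, 0.989, -0.128, 0.079]
contact_force: [1.2, 0.2, 0.1]
finger_gap: 0.0087
grasp_force: 60.3
```

```bash
python3 - <<'E'
from h import *
G=np.load("G.npy");B0=boxH([.4375,-.0903,0],-14.75,9);T0=B0@G
n0=Rz(BY).T@(B0[:3,3]+.13*B0[:3,0]-BO)*1000;y0=-14.75-BY;print(n0)
for k in np.linspace(0,1,9)[1:]:
    T=nose_target(n0[0]+(-12-n0[0])*k,n0[1]*(1-k),y0*(1-k),9,.001*k)@G
    print([round(v,3) for v in row(T[:3,3],T[:3,:3],(T0[:3,3],T0[:3,:3]))])
E
```

```text
[-27.83301572 -31.04108963  20.33648046]
[0.003, -0.007, 0.0, 0.004, 0.0, -0.026]
[0.005, -0.014, 0.0, 0.009, 0.0, -0.052]
[0.008, -0.021, 0.001, 0.013, 0.0, -0.079]
[0.011, -0.028, 0.001, 0.017, 0.0, -0.105]
[0.014, -0.034, 0.001, 0.021, 0.0, -0.131]
[0.017, -0.041, 0.001, 0.026, 0.0, -0.157]
[0.019, -0.048, 0.001, 0.03, 0.0, -0.183]
[0.022, -0.055, 0.002, 0.034, 0.0, -0.209]
```

```bash
python3 -m pendant '[0.003,-0.007,0,0.004,0,-0.026, 0.005,-0.014,0,0.009,0,-0.052, 0.008,-0.021,0.001,0.013,0,-0.079, 0.011,-0.028,0.001,0.017,0,-0.105, 0.014,-0.034,0.001,0.021,0,-0.131, 0.017,-0.041,0.001,0.026,0,-0.157, 0.019,-0.048,0.001,0.03,0,-0.183, 0.022,-0.055,0.002,0.034,0,-0.209, 0.022,-0.055,0.002,0.034,0,-0.209, 0.022,-0.055,0.002,0.034,0,-0.209, 0.022,-0.055,0.002,0.034,0,-0.209]'; python3 - <<'E'
from h import *
p,Q=cur();print(R.from_matrix(Q@D).as_euler('zyx',degrees=True))
T=H(Q,p)@np.linalg.inv(np.load("G.npy"));print("tail",T[:3,3],"nose bay",Rz(BY).T@(T[:3,3]+.13*T[:3,0]-BO)*1000)
t=r.read_camera("side");g=t["pixels"][160:290,230:390]
t2=r.read_camera("top");g2=t2["pixels"][140:280,260:420]
f=lambda g:cv2.resize(g,(400,340),interpolation=cv2.INTER_CUBIC)
cv2.imwrite("pics/c4.png",np.hstack([f(g),f(g2)]))
E
```

```text
clock: 5.07
position: [0.5457, -0.0907, 0.0646]
orientation: [0.003, 0.996, -0.046, 0.081]
contact_force: [0.7, 0.7, -5.7]
finger_gap: 0.0085
grasp_force: 59.7
[-5.33255888 -9.20649564 -0.82935036]
tail [ 4.52379043e-01 -8.13089974e-02  1.00862232e-04] nose bay [-12.04853834   0.41290952  20.42361485]
```

View pics/c4.png

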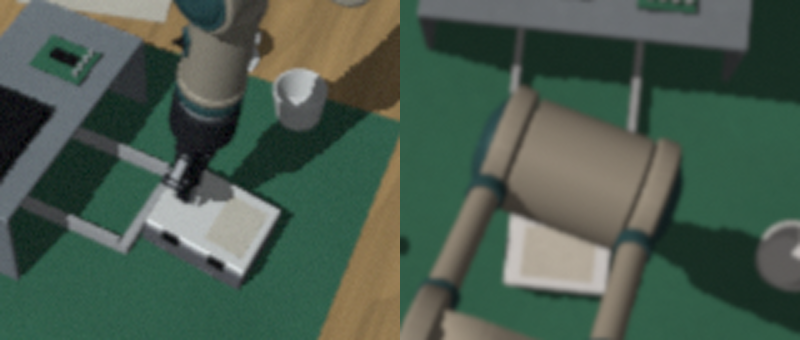

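The side crop shows the fin pinched and the nose at the sill, and the top crop shows the box square to the rails, with its rear middle at (554,285). I'll advance it over the sill, then lower it.

```bash
python3 - <<'E'
from h import *
G=np.load("G.npy");b=nose_target(-12,0,0,9,.001)@G;b=(b[:3,3],b[:3,:3])
for x in(0,10,20,22):
    T=nose_target(x,-1,0,9,.001)@G;print(x,[round(v,4) for v in row(T[:3,3],T[:3,:3],b)])
b=nose_target(22,-1,0,9,.001)@G;b=(b[:3,3],b[:3,:3])
tail=nose_target(22,-1,0,9,0)
for a,tz in((8.2,.0007),(7.5,.0004),(6.9,.0),(6.3,0)):
    T=boxH(tail[:3,3]+[0,0,tz],BY,a)@G;print(a,[round(v,4) for v in row(T[:3,3],T[:3,:3],b)])
E
```

```text
0 [0.0237, 0.002, 0.0039, 0.0, 0.0, 0.0]
10 [0.0434, 0.002, 0.0071, 0.0, 0.0, 0.0]
20 [0.0632, 0.002, 0.0103, 0.0, 0.0, 0.0]
22 [0.0671, 0.002, 0.0109, 0.0, 0.0, 0.0]
8.2 [0.0012, -0.0, 0.0035, -0.0, -0.0178, -0.0]
7.5 [0.0023, -0.0, 0.0066, -0.0, -0.0333, -0.0]
6.9 [0.0031, -0.0, 0.0096, -0.0, -0.0467, -0.0]
6.3 [0.004, -0.0, 0.0118, -0.0, -0.06, -0.0]
```

```bash
python3 -m pendant '[0.008,0,0.001,0,0,0, 0.016,0.001,0.0026,0,0,0, 0.024,0.002,0.004,0,0,0, 0.034,0.002,0.0055,0,0,0, 0.0434,0.002,0.007,0,0,0, 0.053,0.002,0.0086,0,0,0, 0.06,0.002,0.0098,0,0,0, 0.067,0.002,0.011,0,0,0, 0.067,0.002,0.011,0,0,0, 0.067,0.002,0.011,0,0,0]'; python3 -m pendant '[0.001,0,0.0035,0,-0.018,0, 0.002,0,0.0066,0,-0.033,0, 0.003,0,0.0088,0,-0.045,0, 0.003,0,0.0088,0,-0.045,0, 0.003,0,0.0088,0,-0.045,0]'
```

```text
clock: 6.0
position: [0.5799, -0.0952, 0.0648]
orientation: [0.004, 0.996, -0.046, 0.081]
contact_force: [0.7, 1.0, -4.1]
finger_gap: 0.0089
grasp_force: 59.7
clock: 6.42
position: [0.5814, -0.0952, 0.0605]
orientation: [0.003, 0.997, -0.046, 0.062]
contact_force: [0.3, 1.1, -2.1]
finger_gap: 0.0084
grasp_force: 60.1
```

```bash
python3 -m pendant '[0.0005,0,0.0015,0,-0.008,0, 0.001,0,0.003,0,-0.015,0, 0.001,0,0.003,0,-0.015,0, 0.001,0,0.003,0,-0.015,0]'
```

```text
clock: 6.75
position: [0.5816, -0.0952, 0.06]
orientation: [0.003, 0.997, -0.046, 0.057]
contact_force: [-3.5, 0.1, 4.6]
finger_gap: 0.0083
grasp_force: 61.3
```

```bash
python3 -m pendant '[0,0,-0.001,0,0,0, 0,0,-0.001,0,0,0, 0,0,-0.001,0,0,0, 0,0,-0.001,0,0,0, 0,0,-0.001,0,0,0, 0,0,-0.03,0,0,0, 0,0,-0.08,0,0,0, 0,0,-0.15,0,0,0, -0.05,0,-0.2,0,0,0, -0.12,0,-0.2,0,0,0, -0.2,0,-0.2,0,0,0, -0.28,0,-0.2,0,0,0, -0.36,0,-0.2,0,0,0, -0.44,0,-0.2,0,0,0, -0.44,0,-0.2,0,0,0]' 60; python3 - <<'E'
from h import *
from meas import lid
t=r.read_camera("side");g=t["pixels"][140:270,220:380]
t2=r.read_camera("top");g2=t2["pixels"][120:260,240:400]
f=lambda g:cv2.resize(g,(400,340),interpolation=cv2.INTER_CUBIC)
cv2.imwrite("pics/c5.png",np.hstack([f(g),f(g2)]))
p,Q=cur();print(p)
E
```

```text
clock: 8.0
position: [0.3424, -0.0705, 0.1305]
orientation: [0.001, 0.998, -0.046, 0.05]
contact_force: [-1.2, 0.9, -0.8]
finger_gap: 0.0513
grasp_force: 0.0
[ 0.35136221 -0.07387141  0.13339412]
```

View pics/c5.png

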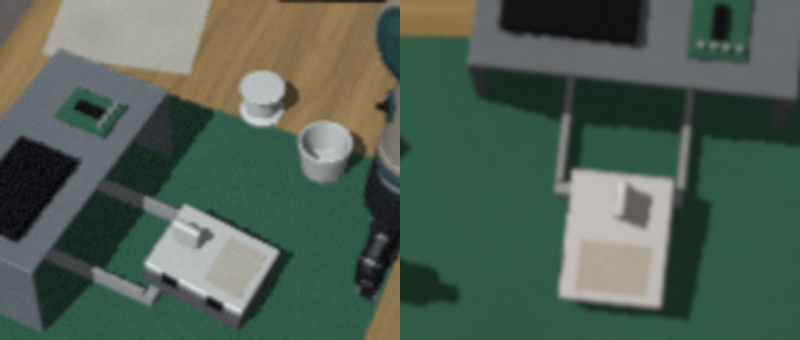

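The box rests with its nose on the sill and its rear on the bench; in the right-hand crop the rear corners are at (559,297) and (661,307). I'll measure its yaw and offset.

```bash
cat >> meas.py <<'E'
def lidpose(t,seed,pitch=0,xt=0,zt=0):
    """lid rectangle in bay mm; lid plane pitched about tail at bay x=xt, height zt"""
    Q=lid(t,seed);o=t["world_from_camera"][:3,3]
    n=Rz(BY)@Ry(-pitch)@[0,0,1];p0=bay(xt,0,zt)+n*.04
    P=np.c_[Q,np.full(len(Q),.04)];d=P-o;k=((p0-o)@n)/(d@n);P=o+d*k[:,None]
    L=(P-p0)@(Rz(BY)@Ry(-pitch))*1000
    rc=cv2.minAreaRect(L[:,:2].astype(np.float32));return rc,cv2.boxPoints(rc).round(1).tolist()
E
python3 - <<'E'
from meas import *
t=r.read_camera("top")
print(lidpose(t,(320,226),6.3,-108))
q=lambda x,y,z:(Rz(BY).T@(pl(t,240+(x-400)/2.5,120+y/2.4286,z)-BO)*1000).round(1)
for x,y,z in((574,90,.02),(562,180,.02),(691,100,.02),(682,185,.02),(470,65,.11),(797,97,.11),(556,193,.012)):print(q(x,y,z))
p,Q=cur();Rt=Rz(BY)@Ry(-12)@D
print(p,R.from_matrix(Q@D).as_euler('zyx',degrees=True))
E
```

```text
(((66.39249420166016, 5.623466491699219), (113.3404769897461, 129.67446899414062), 89.80755615234375), [[1.399999976158142, -50.79999923706055], [131.0, -51.29999923706055], [131.39999389648438, 62.099998474121094], [1.7000000476837158, 62.5]])
[108.5  55.2  20. ]
[11.9 57.  20. ]
[110.6 -63.5  20. ]
[ 19.5 -62.8  20. ]
[ 94.3 151.2 110. ]
[  95.7 -155.4  110. ]
[-0.5 61.8 12. ]
[ 0.35347422 -0.07466832  0.13404738] [-5.31321707 -6.59728973 -0.65523226]
```

```bash
sed -i 's/^BO=.*/BO=np.array([.5922,-.0963,0]);BY=-5.4/' h.py; python3 - <<'E'
from h import *
Rt=Rz(BY)@Ry(-15)@D
for x,z in((-200,60),(-160,25),(-132,25)):print([round(v,4) for v in row(bay(x,0,z),Rt)])
b=(bay(-132,0,25),Rt);print("per 10mm",[round(v,4) for v in row(bay(-122,0,25),Rt,b)], "up10",[round(v,4) for v in row(bay(-132,0,35),Rt,b)])
E
```

```text
[0.0618, -0.0018, 0.1563, 0.0004, 0.186, 0.0028]
[0.1332, -0.0017, 0.235, 0.0004, 0.186, 0.0028]
[0.1888, -0.0016, 0.2415, 0.0004, 0.186, 0.0028]
per 10mm [0.0193, 0.0, 0.0052, 0.0, 0.0, 0.0] up10 [0.0052, 0.0, -0.0193, 0.0, 0.0, 0.0]
```

```bash
python3 -m pendant '[0.03,-0.001,0.07,0,0.09,0, 0.062,-0.002,0.156,0,0.186,0.003, 0.062,-0.002,0.156,0,0.186,0.003, 0.1,-0.002,0.2,0,0.186,0.003, 0.133,-0.002,0.235,0,0.186,0.003, 0.15,-0.002,0.237,0,0.186,0.003, 0.17,-0.002,0.239,0,0.186,0.003, 0.189,-0.002,0.2415,0,0.186,0.003, 0.189,-0.002,0.2415,0,0.186,0.003, 0.189,-0.002,0.2415,0,0.186,0.003, 0.189,-0.002,0.2415,0,0.186,0.003, 0.189,-0.002,0.2415,0,0.186,0.003]' 40; cat > st.py <<'E'
from meas import *
import sys
p,Q=cur();s=r.get_state();print("tcp bay",(Rz(BY).T@(p-BO)*1000).round(1),"eul",R.from_matrix(Q@D).as_euler('zyx',degrees=True).round(1),"F bay",(Rz(BY).T@s["contact_force"]).round(1),s["clock"])
E
python3 st.py
```

```text
clock: 9.15
position: [0.4592, -0.0828, 0.0246]
orientation: [0.006, 0.991, -0.046, 0.129]
contact_force: [-0.0, 0.3, -0.1]
finger_gap: 0.0346
grasp_force: 0.0
tcp bay [-133.6    0.9   24.6] eul [ -5.6 -14.8  -1.4] F bay [-0.   0.2 -0.1] 9.15
```

```bash
python3 -m pendant '[0.006,0,0.0016,0,0,0, 0.012,0,0.0032,0,0,0, 0.018,0,0.0048,0,0,0, 0.024,0,0.0064,0,0,0, 0.03,0,0.008,0,0,0, 0.036,0,0.0097,0,0,0, 0.042,0,0.0113,0,0,0, 0.048,0,0.0129,0,0,0]'; python3 st.py
```

```text
clock: 9.82
position: [0.4821, -0.0842, 0.023]
orientation: [0.005, 0.991, -0.046, 0.126]
contact_force: [-4.9, 0.2, 3.7]
finger_gap: 0.0342
grasp_force: 2.7
tcp bay [-110.8    1.7   23. ] eul [ -5.5 -14.5  -1.2] F bay [-4.9 -0.3  3.7] 9.8167
```

```bash
python3 -m pendant '[0.006,0,0,0,0,0, 0.012,0,0.001,0,0,0, 0.018,0,0.002,0,0,0, 0.024,0,0.0036,0,0,0, 0.03,0,0.0052,0,0,0, 0.036,0,0.0068,0,0,0, 0.042,0,0.0084,0,0,0, 0.048,0,0.01,0,0,0]'; python3 st.py
```

```text
clock: 10.48
position: [0.5091, -0.0876, 0.0253]
orientation: [0.006, 0.991, -0.046, 0.129]
contact_force: [-5.0, 0.2, 0.8]
finger_gap: 0.0343
grasp_force: 2.4
tcp bay [-83.5   0.9  25.3] eul [ -5.5 -14.8  -1.4] F bay [-5.  -0.3  0.8] 10.4833
```

```bash
python3 -m pendant '[0.006,0,0.001,0,0,0, 0.012,0,0.0024,0,0,0, 0.018,0,0.004,0,0,0, 0.024,0,0.0056,0,0,0, 0.03,0,0.007,0,0,0, 0.036,0,0.0086,0,0,0, 0.042,0,0.01,0,0,0, 0.048,0,0.0116,0,0,0, 0.04,0,0.0095,0,0,0, 0.03,0,0.0065,0,0,0, 0.03,0,0.0065,0,0,0, 0.03,0,0.0065,0,0,0]'; python3 st.py; python3 - <<'E'
from h import *
t=r.read_camera("side");g=t["pixels"][130:270,200:370]
t2=r.read_camera("top");g2=t2["pixels"][120:260,240:400]
f=lambda g:cv2.resize(g,(400,340),interpolation=cv2.INTER_CUBIC)
cv2.imwrite("pics/c6.png",np.hstack([f(g),f(g2)]))
E
```

```text
clock: 11.48
position: [0.5245, -0.0893, 0.0263]
orientation: [0.006, 0.99, -0.047, 0.13]
contact_force: [-0.1, 0.0, 0.1]
finger_gap: 0.0342
grasp_force: 0.0
tcp bay [-68.1   0.6  26.3] eul [ -5.6 -14.8  -1.4] F bay [-0.1  0.   0.1] 11.4833
```

View pics/c6.png

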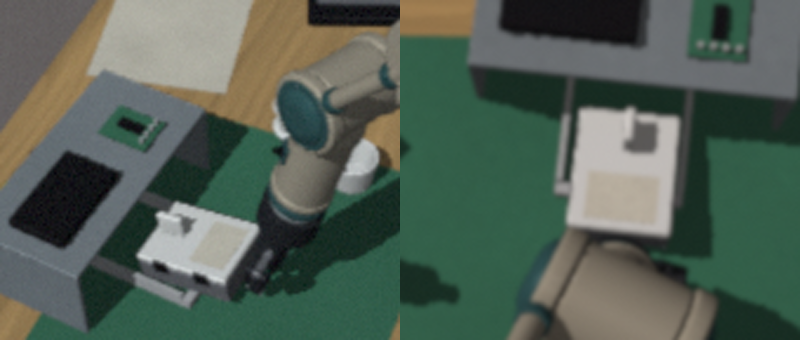

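The box is about halfway over the sill, with lid corners at (583,107), (680,112), (670,237) and (566,225). I need its pitch, so I'll test whether it has tipped yet.

```bash
cat > corn.py <<'E'
from h import *
def corners(t,pts,pitch,xt,zt):
    n=Rz(BY)@Ry(-pitch)@[0,0,1];p0=bay(xt,0,zt)+n*.04;out=[]
    for u,v in pts:
        o,d=ray(t,u,v);P=o+d*((p0-o)@n)/(d@n);out.append((P-p0)@(Rz(BY)@Ry(-pitch))*1000)
    A=np.array(out);fl,fr,rr,rl=A[:,:2]
    return ("front",((fl+fr)/2).round(1),"rear",((rl+rr)/2).round(1),"W",np.linalg.norm(fl-fr).round(1),np.linalg.norm(rl-rr).round(1),"L",np.linalg.norm(fl-rl).round(1),np.linalg.norm(fr-rr).round(1))
E
python3 - <<'E'
from corn import *
t=r.read_camera("top")
P=[(240+(x-400)/2.5,120+y/2.4286) for x,y in((583,107),(680,112),(670,237),(566,225))]
for a,z in((13,0),(0,12),(-11,24)):print(a,corners(t,P,a,-50,z))
E
```

```text
13 ('front', array([141. ,  -1.7]), 'rear', array([19.8, -2. ]), 'W', np.float64(93.6), np.float64(101.9), 'L', np.float64(118.3), np.float64(124.4))
0 ('front', array([134.1,  -2.1]), 'rear', array([ 8.6, -1.8]), 'W', np.float64(95.3), np.float64(101.1), 'L', np.float64(122.3), np.float64(128.7))
-11 ('front', array([133.2,  -2.3]), 'rear', array([-1.2, -1.6]), 'W', np.float64(96.5), np.float64(100.0), 'L', np.float64(130.9), np.float64(137.9))
```

```bash
python3 -m pendant '[0.006,0,0.0015,0,0,0, 0.012,0,0.003,0,0,0, 0.018,0,0.0045,0,0,0, 0.024,0,0.006,0,0,0, 0.03,0,0.0075,0,0,0, 0.036,0,0.009,0,0,0, 0.042,0,0.0105,0,0,0, 0.048,0,0.012,0,0,0, 0.054,0,0.0138,0,0,0, 0.06,0,0.0155,0,0,0]'; python3 st.py;  python3 -m pendant '[0.006,0,0.0015,0,0,0, 0.012,0,0.003,0,0,0, 0.018,0,0.0045,0,0,0, 0.024,0,0.006,0,0,0, 0.03,0,0.0075,0,0,0, 0.036,0,0.009,0,0,0]';python3 st.py
```

```text
clock: 12.47
position: [0.5552, -0.0919, 0.026]
orientation: [0.006, 0.991, -0.046, 0.129]
contact_force: [-2.2, -0.0, -0.5]
finger_gap: 0.0338
grasp_force: 1.1
tcp bay [-37.3   0.9  26. ] eul [ -5.5 -14.7  -1.4] F bay [-2.2 -0.2 -0.5] 12.4667
clock: 12.97
position: [0.574, -0.0938, 0.0265]
orientation: [0.006, 0.991, -0.047, 0.129]
contact_force: [-2.7, 0.6, -1.2]
finger_gap: 0.0339
grasp_force: 1.2
tcp bay [-18.4   0.8  26.5] eul [ -5.6 -14.8  -1.4] F bay [-2.7  0.4 -1.2] 12.9667
```

```bash
python3 -m pendant '[0.005,0,0.0013,0,0,0, 0.01,0,0.0026,0,0,0, 0.015,0,0.0039,0,0,0, 0.02,0,0.0052,0,0,0, 0.025,0,0.0066,0,0,0, 0.03,0,0.008,0,0,0, 0.035,0,0.0093,0,0,0, 0.035,0,0.0093,0,0,0]'; python3 st.py; python3 - <<'E'
from h import *
t=r.read_camera("side");g=t["pixels"][130:270,200:370]
t2=r.read_camera("top");g2=t2["pixels"][120:260,240:400]
f=lambda g:cv2.resize(g,(400,340),interpolation=cv2.INTER_CUBIC)
cv2.imwrite("pics/c7.png",np.hstack([f(g),f(g2)]))
E
```

```text
clock: 13.63
position: [0.5927, -0.0957, 0.0268]
orientation: [0.006, 0.99, -0.047, 0.13]
contact_force: [-1.0, -0.4, -0.1]
finger_gap: 0.0341
grasp_force: 0.6
tcp bay [ 0.4  0.7 26.8] eul [ -5.6 -14.9  -1.4] F bay [-1.  -0.4 -0.1] 13.6333
```

View pics/c7.png

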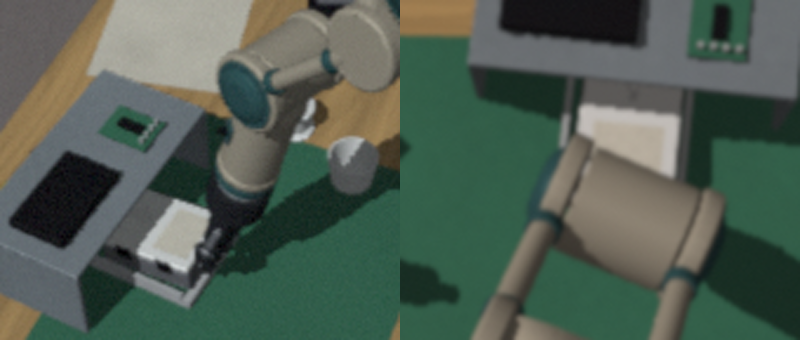

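The side crop shows the rear just at the sill's back edge, with the box under the riser and inside the rails. From here I'll use fine steps and watch the force.

```bash
python3 -m pendant '[0.004,0,0.001,0,0,0, 0.008,0,0.002,0,0,0, 0.012,0,0.003,0,0,0, 0.012,0,0.003,0,0,0]'|sed -n '2p;4p'; python3 st.py; python3 -m pendant '[0.004,0,0.001,0,0,0, 0.008,0,0.002,0,0,0, -0.004,0,-0.001,0,0,0, -0.004,0,-0.001,0,0,0, -0.004,0,-0.001,0,0,0, 0.004,0,0.001,0,0,0, 0.008,0,0.002,0,0,0, 0.008,0,0.002,0,0,0]'|sed -n '4p'; python3 st.py
```

```text
position: [0.5985, -0.0962, 0.0267]
contact_force: [-0.6, -0.8, -1.2]
tcp bay [ 6.3  0.7 26.7] eul [ -5.6 -14.8  -1.4] F bay [-0.5 -0.9 -1.2] 14.0667
contact_force: [-1.3, -0.4, 0.7]
tcp bay [10.1  0.8 26.7] eul [ -5.5 -14.8  -1.4] F bay [-1.2 -0.5  0.7] 14.7333
```

```bash
for k in 1; do python3 -m pendant '[0.003,0,0.0008,0,0,0, 0.006,0,0.0016,0,0,0]'|sed -n '4p'; python3 st.py; python3 -m pendant '[0.003,0,0.0008,0,0,0, 0.006,0,0.0016,0,0,0]'|sed -n '4p'; python3 st.py; done
```

```text
contact_force: [-4.6, 0.6, 3.0]
tcp bay [11.4  1.1 26.2] eul [ -5.5 -14.6  -1.3] F bay [-4.7  0.2  3. ] 14.9
contact_force: [-5.7, 0.2, 3.6]
tcp bay [14.4  1.1 26.2] eul [ -5.5 -14.6  -1.3] F bay [-5.7 -0.3  3.6] 15.0667
```

```bash
python3 -m pendant '[0.003,0,0,0,0,0, 0.006,0,0.0004,0,0,0]'|sed -n '4p'; python3 st.py; python3 -m pendant '[0.003,0,0.0004,0,0,0, 0.006,0,0.001,0,0,0]'|sed -n '4p'; python3 st.py
```

```text
contact_force: [-8.7, -0.8, 3.9]
tcp bay [16.2  1.3 26.2] eul [ -5.5 -14.5  -1.3] F bay [-8.6 -1.6  3.9] 15.2333
contact_force: [-12.0, -1.3, 8.1]
tcp bay [17.8  1.4 26.2] eul [ -5.5 -14.3  -1.3] F bay [-11.8  -2.4   8.1] 15.4
```

```bash
python3 -m pendant '[0.0008,0,-0.0029,0,0,0, 0.0008,0,-0.0029,0,0,0]'|sed -n '4p'; python3 st.py; python3 -m pendant '[0.002,0,0.0,0,0,0, 0.004,0,0.0004,0,0,0]'|sed -n '4p'; python3 st.py
```

```text
contact_force: [-6.4, -0.5, -3.9]
tcp bay [18.1  1.4 27.1] eul [ -5.5 -14.3  -1.3] F bay [-6.3 -1.1 -3.9] 15.5667
contact_force: [-8.2, -0.9, -3.0]
tcp bay [19.   1.5 26.6] eul [ -5.5 -14.2  -1.2] F bay [-8.  -1.7 -3. ] 15.7333
```

```bash
python3 -m pendant '[0.002,0,0.0004,0,0,0, 0.004,0,0.001,0,0,0]'|sed -n '4p'; python3 st.py; python3 -m pendant '[0.002,0,-0.0002,0,0,0, 0.004,0,0.0002,0,0,0]'|sed -n '4p'; python3 st.py
```

```text
contact_force: [-11.7, -1.6, 2.9]
tcp bay [19.9  1.5 26.4] eul [ -5.5 -14.1  -1.2] F bay [-11.5  -2.7   2.9] 15.9
contact_force: [-12.3, -1.6, 2.5]
tcp bay [21.   1.5 26.4] eul [ -5.5 -14.   -1.2] F bay [-12.1  -2.7   2.5] 16.0667
```

```bash
python3 -m pendant '[0.002,0,-0.0001,0,0,0, 0.004,0,0.0003,0,0,0]'|sed -n '4p'; python3 st.py
```

```text
contact_force: [-13.6, -2.3, 2.5]
tcp bay [22.   1.5 26.5] eul [ -5.4 -13.9  -1.2] F bay [-13.3  -3.5   2.5] 16.2333
```

```bash
python3 -m pendant '[0,0,0,0,0,0, 0,0,0,0,0,0, -0.001,0,0,0,0,0, -0.002,0,0,0,0,0, -0.003,0,-0.0003,0,0,0, -0.004,0,-0.0005,0,0,0]'|sed -n '4p'; python3 st.py; python3 -m pendant '[-0.001,0,-0.0003,0,0,0, -0.002,0,-0.0005,0,0,0, -0.003,0,-0.0008,0,0,0, -0.004,0,-0.001,0,0,0]'|sed -n '4p'; python3 st.py;python3 -m pendant '[-0.001,0,-0.0003,0,0,0, -0.002,0,-0.0005,0,0,0, -0.003,0,-0.0008,0,0,0, -0.004,0,-0.001,0,0,0]'|sed -n '4p'; python3 st.py
```

```text
contact_force: [-7.1, -0.8, -2.6]
tcp bay [22.   1.4 26.7] eul [ -5.5 -14.1  -1.2] F bay [-7.  -1.5 -2.6] 16.7333
contact_force: [-6.2, -0.7, -3.2]
tcp bay [21.1  1.3 26.9] eul [ -5.5 -14.2  -1.2] F bay [-6.1 -1.3 -3.2] 17.0667
contact_force: [-4.1, -0.3, -2.3]
tcp bay [19.8  1.4 27.3] eul [ -5.5 -14.3  -1.2] F bay [-4.1 -0.6 -2.3] 17.4
```

```bash
python3 -m pendant '[0.003,0,0.002,0,0,0, 0.006,0,0.003,0,0,0, 0.009,0,0.004,0,0,0]'|sed -n '4p'; python3 st.py
```

```text
contact_force: [-19.6, -0.9, 12.0]
tcp bay [21.5  1.6 26.8] eul [ -5.4 -14.   -1.2] F bay [-19.4  -2.7  12. ] 17.65
```

```bash
python3 -m pendant '[0.0004,0,-0.0012,0,0,0, 0.0004,0,-0.0012,0,0,0]'|sed -n '4p'; python3 st.py;  python3 -m pendant '[0.001,0,0.0,0,0,0, 0.002,0,0.0002,0,0,0]'|sed -n '4p'; python3 st.py
```

```text
contact_force: [-13.3, -1.7, 4.8]
tcp bay [21.8  1.6 27. ] eul [ -5.5 -14.   -1.2] F bay [-13.1  -2.9   4.8] 17.8167
contact_force: [-14.9, -0.5, 6.1]
tcp bay [22.   1.6 27. ] eul [ -5.4 -13.9  -1.2] F bay [-14.8  -1.9   6.1] 17.9833
```

```bash
python3 -m pendant '[-0.001,0,0.0002,0,0,0, -0.002,0,0.0003,0,0,0, -0.003,0,0.0004,0,0,0, -0.004,0,0.0005,0,0,0]'|sed -n '4p'; python3 st.py; python3 -m pendant '[-0.001,0,0.0002,0,0,0, -0.002,0,0.0003,0,0,0, -0.003,0,0.0004,0,0,0, -0.004,0,0.0005,0,0,0]'|sed -n '4p'; python3 st.py;python3 -m pendant '[-0.001,0,0.0002,0,0,0, -0.002,0,0.0003,0,0,0, -0.003,0,0.0004,0,0,0, -0.004,0,0.0005,0,0,0]'|sed -n '4p'; python3 st.py
```

```text
contact_force: [-11.5, -0.5, 3.8]
tcp bay [22.   1.6 26.9] eul [ -5.5 -14.1  -1.2] F bay [-11.4  -1.6   3.8] 18.3167
contact_force: [-8.4, -0.1, 4.0]
tcp bay [22.   1.5 26.9] eul [ -5.5 -14.4  -1.3] F bay [-8.3 -0.8  4. ] 18.65
contact_force: [-5.4, 1.1, 3.0]
tcp bay [21.9  1.4 26.9] eul [ -5.5 -14.6  -1.3] F bay [-5.5  0.6  3. ] 18.9833
```

```bash
python3 -m pendant '[-0.001,0,0.0002,0,0,0, -0.002,0,0.0003,0,0,0, -0.003,0,0.0004,0,0,0, -0.004,0,0.0005,0,0,0]'|sed -n '4p'; python3 st.py; python3 -m pendant '[-0.001,0,0.0002,0,0,0, -0.002,0,0.0003,0,0,0, -0.003,0,0.0003,0,0,0, -0.004,0,0.0003,0,0,0]'|sed -n '4p'; python3 st.py;python3 -m pendant '[-0.001,0,0,0,0,0, -0.002,0,-0.0001,0,0,0, -0.003,0,-0.0002,0,0,0, -0.004,0,-0.0003,0,0,0]'|sed -n '4p'; python3 st.py
```

```text
contact_force: [-2.7, 0.8, 1.9]
tcp bay [21.8  1.2 26.7] eul [ -5.5 -14.7  -1.4] F bay [-2.8  0.5  1.9] 19.3167
contact_force: [-2.7, 1.6, 1.1]
tcp bay [20.7  0.8 26.3] eul [ -5.6 -14.8  -1.4] F bay [-2.8  1.4  1.1] 19.65
contact_force: [-0.8, 0.8, 0.7]
tcp bay [19.   0.5 26. ] eul [ -5.6 -14.9  -1.4] F bay [-0.9  0.7  0.7] 19.9833
```

```bash
python3 -m pendant '[-0.002,0,-0.0005,0,0,0, -0.006,0,-0.0016,0,0,0, -0.02,0,-0.005,0,0,0, -0.05,0,-0.0135,0,0,0, -0.1,0,-0.03,0,0,0, -0.15,0,-0.06,0,0,0, -0.18,0,-0.12,0,0,0, -0.22,0,-0.18,0,0,0, -0.28,0,-0.22,0,0,0, -0.34,0,-0.24,0,0,0, -0.4,0,-0.26,0,0,0, -0.4,0,-0.26,0,0,0, -0.4,0,-0.26,0,0,0]'; python3 st.py; python3 - <<'E'
from h import *
t=r.read_camera("side");g=t["pixels"][130:270,200:370]
t2=r.read_camera("top");g2=t2["pixels"][120:260,240:400]
f=lambda g:cv2.resize(g,(400,340),interpolation=cv2.INTER_CUBIC)
cv2.imwrite("pics/c8.png",np.hstack([f(g),f(g2)]))
E
```

```text
clock: 21.07
position: [0.3832, -0.0757, 0.1004]
orientation: [0.006, 0.99, -0.047, 0.13]
contact_force: [0.4, -0.5, 0.7]
finger_gap: 0.0345
grasp_force: 0.0
tcp bay [-210.     0.8  100.4] eul [ -5.6 -14.8  -1.4] F bay [ 0.5 -0.5  0.7] 21.0667
```

View pics/c8.png

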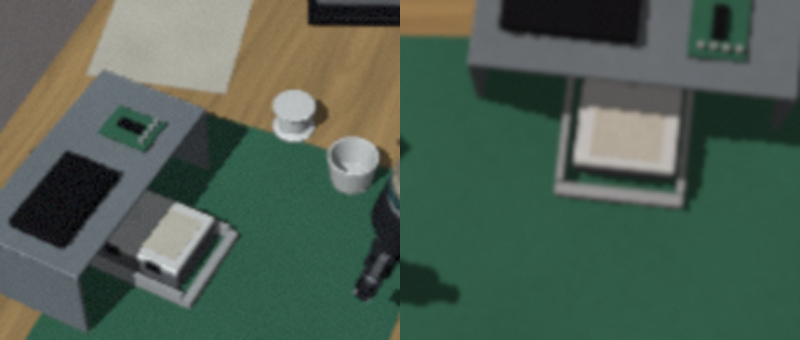

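The box lies flat inside the bay behind the sill, between the rails; its rear lid edge runs (573,164)–(677,175). The bystanders haven't moved. One numeric check of the rear position.

```bash
python3 - <<'E'
from h import *
t=r.read_camera("top")
q=lambda x,y,z:(Rz(BY).T@(pl(t,240+(x-400)/2.5,120+y/2.4286,z)-BO)*1000).round(1)
for x,y,z in((573,164,.04),(677,175,.04),(556,193,.012),(684,205,.012)):print(q(x,y,z))
E
```

```text
[24.6 49.1 40. ]
[ 24.6 -53.8  40. ]
[-0.9 63.5 12. ]
[  0.7 -65.6  12. ]
```

```bash
python3 -c "
from bench import r
print(r.finish_job())"
```

```text
the job is handed in; nothing more can be done
None
```

I handed the job in at about 21 s: the box lies flat in the bay against the sprung stop. I pressed it about 7 mm in (13–15 N on the finger, briefly 19 N). By my estimate it eased back to about 3–4 mm on release, which may be just under the 4 mm for firm seating. The bottle, spool and pot were not touched.

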